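# Open the junction box and probe the red test point

## Robot

A 6-joint arm with a two-finger parallel gripper is mounted at the origin on a cart in front of the work surface, level with it; the furniture and walls round the work are solid. World frame = base frame: x ahead of the robot, y to its left, z up, the work surface at z = 0. Lengths are in mm, angles in rad, forces in N, time in s.
With the tool pointing down it reaches from about 400 to 925 mm from the base axis. Payload 12.5 kg.
Tool frame: the origin (TCP) lies on the mounting face of the last link; the fingertips stand 190 mm ahead of it and the grasp point (between the pads) lies 171 mm ahead of it (env.tcp_to_tips is the distance from the TCP to the fingertips, in mm); x points along the fingers, y is the direction in which the jaws open and shut, and the axes are right-handed (so a half turn about x gives the same grasp; the last joint's range is limited). The gripper opens to 95 mm and grips with 3 to 60 N. Pads are 20 mm wide; open, the fingers measure 119 mm over their backs; the gripper's body (75 mm by 180 mm) begins 59 mm behind the grasp point.
Start: joints at [1.01, 0.491, 1.559, -0, 1.092, -0.106], TCP at [274.529, 561.479, 404.761] pointing down, gripper open.
Joint ranges: [-3.1, 3.1], [-0.84, 2.19], [0.05, 2.79], [-1.13, 4.28], [0.06, 2.93], [-2.69, 2.69]. Speed limits (rad/s): [2.22, 2.22, 2.79, 3.14, 3.14, 3.14].

## Interface

Orientations are given as [roll, pitch, yaw] about the fixed x, y, z axes, in that order (R = Rz(yaw) Ry(pitch) Rx(roll)).
In Python, from cell import monitor, cams, job, env gives the robot as it stands. The module is installed in compiled form; this text tells all that it offers.
- The arm moves only by the tool apply_moves, never from a script. Its argument "series" is a list of rows, each a list of 3 entries, a list of its own where there are three numbers: the closure, from -1 (fully open) to 1 (shut), so that 0 is half open, then the shift along the tool's x, y, z in cm, then the turn about the tool's x in rad. A call has 1 to 20 rows; each row is the pose to reach, as a shift and turn from the pose commanded when the call began, along the tool's axes at that moment; what a row does not reach only later rows make up. A row lasts 1/8 s, in which the tool goes at most 62.5 mm and 10.7 degrees, less where a joint would pass 70% of its speed; a pose out of reach is approached as far as the arm can. A call with a gripper value outside its range is refused whole. The fingers move at their own pace and stop on an object; the grip force is fixed at half the most. Time passes only in rows, so rows that repeat a pose let the fingers close. It gives the time, the measured TCP pose, the force and the opening at its end, in the units of the state.
- monitor.state(): the state, without advancing time (a new reading comes with each control period).
- cams.read_camera(name): name is "scene" or "side" or "wrist"; returns a dict with "image" (420x560x3 uint8, red, green, blue), "fx", "fy", "cx", "cy" (pixels), "position" and "orientation" of the camera in the world. Camera axes: x right, y down, z forward; pixel columns grow to the right and rows downward; lengths in mm; the calibration is good to about 2 mm. A picture is of the moment at which its call begins. There is no depth.
- job.job_done(): hands the job in, once; it reports no verdict.
The state is a dict: "t": time; "joints": joint angles; "qvel": joint speeds; "tau": joint torques, N m; "eef_pos": TCP position; "tcp_rot": TCP orientation; "ft_force": force on the tool from outside, world axes, zero at the start; "moment": the same for the moment, N m; "opening": opening from 0.0 (shut) to 1.0 (fully open).
Only numpy, scipy, OpenCV 4.12 (cv2) and the standard library are available. Lean on these libraries where they do the work, as an engineer would, in place of code of your own. Each camera call takes 0.05 s, during which the arm holds its last target. There are 200 camera calls.

## Task

Take the green-handled tester screwdriver out of its rack, put its blade under the overhanging front lip of the junction box's lid and swing the lid open, upright or beyond. Then hold the tester upright with its tip on the middle of the brass plunger with the red collar and press it gently about halfway down its short spring travel, never to the bottom; finish while still holding it there. Keep the gripper itself off the box and its lid, do not press the other two plungers, and leave the other things on the table where they are.

Things in the scene. Friction and masses are not known exactly. Their poses are not given: they have to be found in the camera images.
- tester: tester screwdriver, 166 mm long, 60 g, standing blade down in the middle hole of the wooden rack. Origin: centre of the blade tip's end; z runs up the shank to the handle. Steel blade tip 7 x 3.4 mm, round shank 6 mm across from 10 to 90 mm, black shoulder 22 mm across from 90 to 98 mm (it rests on the rack's top), green square handle 18 x 18 mm from 98 to 160 mm (flat sides face its x and y), orange cap 14 mm across from 160 to 166 mm
- rack: small fixed wooden rack, 54 x 84 x 95 mm (x, y, z), a board with three 10 mm holes in a row along its y. Origin: centre of its underside on the table
- rack_hole (a point): mouth of the rack's middle hole, on the rack's top, 95 mm above the table
- junction_box: fixed grey plastic junction box, open inside, 110 (x) x 104 (y) x 58 mm to the rim, walls 4 mm. Origin: centre of its underside on the table. Its front (-x side) looks to the right as the robot sees it, and somewhat towards the robot; the lid is hinged along the rim of its back (+x side). The lid counts as part of it
- lid_hinge (a point): middle of the lid's hinge line (along the box's y): box frame x = +55 mm, z = 58 mm
- lid_lip (a point): middle of the lower front edge of the lid. The lid is a plate 126 x 104 x 5 mm; closed, it lies on the rim (underside z = 58 mm) and its front overhangs the box's front wall by 16 mm, leaving free room beneath this lip. The point moves with the lid
- lid (a joint): lid angle, rad: 0 closed, about 1.57 upright, 1.9 stop. It starts closed or slightly ajar. The hinge is a little stiff (under 1 N at the lip moves it) and the lid stays where it is left
- red_point: red spring test point in the box: black base with a red collar (29 mm across) and a brass plunger (18 mm across, flat top) sticking up 10 mm out of the collar. Origin: centre of its underside, 6 mm above the table; the plunger's top is 34 mm above the origin (40 mm above the table, 18 mm below the box rim). The three points stand in a row along the box's y, 32 mm apart and 8 mm in front of the box centre; which colour stands where varies
- red_top (a point): centre of the top of the red point's brass plunger; moves with it
- red_plunger (a joint): how far the red point's plunger is pressed down, m: 0 = untouched, 0.008 = bottomed. Its spring needs about 1 N to start moving and 0.6 N more per mm, 3.4 N at half travel (0.004)
- blue_point: blue spring test point in the box: black base with a blue collar (29 mm across) and a brass plunger (18 mm across, flat top) sticking up 10 mm out of the collar. Origin: centre of its underside, 6 mm above the table; the plunger's top is 34 mm above the origin (40 mm above the table, 18 mm below the box rim). The three points stand in a row along the box's y, 32 mm apart and 8 mm in front of the box centre; which colour stands where varies
- blue_top (a point): centre of the top of the blue point's brass plunger; moves with it
- blue_plunger (a joint): how far the blue point's plunger is pressed down, m: 0 = untouched, 0.008 = bottomed. Its spring needs about 1 N to start moving and 0.6 N more per mm, 3.4 N at half travel (0.004)
- yellow_point: yellow spring test point in the box: black base with a yellow collar (29 mm across) and a brass plunger (18 mm across, flat top) sticking up 10 mm out of the collar. Origin: centre of its underside, 6 mm above the table; the plunger's top is 34 mm above the origin (40 mm above the table, 18 mm below the box rim). The three points stand in a row along the box's y, 32 mm apart and 8 mm in front of the box centre; which colour stands where varies
- yellow_top (a point): centre of the top of the yellow point's brass plunger; moves with it
- yellow_plunger (a joint): how far the yellow point's plunger is pressed down, m: 0 = untouched, 0.008 = bottomed. Its spring needs about 1 N to start moving and 0.6 N more per mm, 3.4 N at half travel (0.004)
- g_clamp: blue G-clamp, 60x114x20 mm, bystander. Origin: centre of its underside
- sanding_block: brown cork sanding block, 58x95x27 mm, bystander. Origin: centre of its underside
- driver_a: yellow-handled screwdriver lying flat, 212x24x25 mm, bystander (not the tester). Origin: centre of its underside
- wax_tin: round red and silver tin, 70 mm across, 25 mm high, bystander. Origin: centre of its underside
- paint_tin_small: red paint tin, 77 mm across, 76 mm high, bystander. Origin: centre of its underside
Mind the look-alikes: they are no part of the job. Of the things shaped like the junction_box, the grey one is meant.

How it is judged:
By the outcome, as a careful person would: the job done as asked, in the order asked, and still so for the second after the job is handed in, while the arm keeps its last pose, push and grip.
It also fails if it takes over 54 s, if anything falls off the work surface, if the arm or the gripper's body presses on something with over 40 N, if the wrist force passes 120 N, or if a joint passes its speed limit or range.

## Working session

There is one attempt and no reset: what is moved stays moved. The work goes in short steps, Python scripts to look and compute and a tool call to move; the robot and the scene stay as the last step left them, time stands still between calls to the robot, and variables do not carry over. Pictures are saved under pics/ and viewed, about 8 in all and at most 12, crops included, and the job is handed in when it is done.

Besides the shell and the picture viewer there is one more tool, called after "Request:" as name([rows], argument=value, ...), one row to a line, values as JSON. apply_moves: Moves the arm, as the interface text tells. Its arguments: {"type":"object","properties":{"series":{"type":"array"}},"required":["series"]}

```bash
mkdir -p pics
python3 - <<'E'
from cell import monitor,cams,env
import cv2,numpy as np
for n in ["scene","side","wrist"]:
    c=cams.read_camera(n); np.savez(f"{n}0.npz",**c)
    cv2.imwrite(f"pics/{n}0.png",c["image"][:,:,::-1])
    print(n,[round(float(c[k]),1) for k in("fx","fy","cx","cy")],c["position"],c["orientation"])
print(monitor.state(),env.tcp_to_tips)
E
```

```text
scene [454.2, 454.2, 277.3, 209.1] [  18.22122707 -869.99227206  785.21211032] [-2.3382975  -0.00997046 -0.64639793]
side [478.9, 478.9, 273.9, 202.9] [  122.81048306 -1168.70101113   599.67209016] [-2.05502341  0.007549   -0.37785474]
wrist [300.2, 300.2, 280.3, 208.5] [214.0672817  591.05341594 384.82222717] [ 2.89942773e+00 -1.11167475e-04  1.11489230e+00]
{'t': 0.15, 'joints': array([ 1.01043720e+00,  4.91429600e-01,  1.55931698e+00, -2.39222311e-05,
        1.09173090e+00, -1.05616740e-01]), 'qvel': array([-0.00164232, -0.00192318, -0.0012613 ,  0.00181483,  0.00025619,
        0.00099807]), 'tau': array([ 2.38592489e-03, -6.12898779e+01, -2.58275056e+01,  6.92941365e-02,
        4.73641476e-02, -6.47189881e-05]), 'eef_pos': array([274.49825689, 561.47000576, 404.28804326]), 'tcp_rot': array([-1.65243638,  1.56991124, -2.10716773]), 'ft_force': array([ 0.09907988, -0.33734432, -0.33781713]), 'moment': array([-0.00521598, -0.01714185,  0.0363787 ]), 'opening': 1.0012160660797198} 190.1
```

View pics/scene0.png

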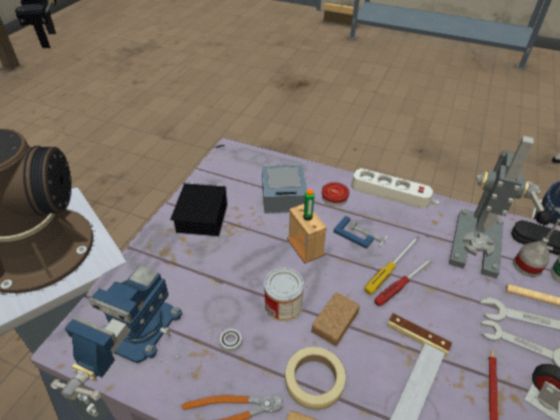

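View pics/side0.png

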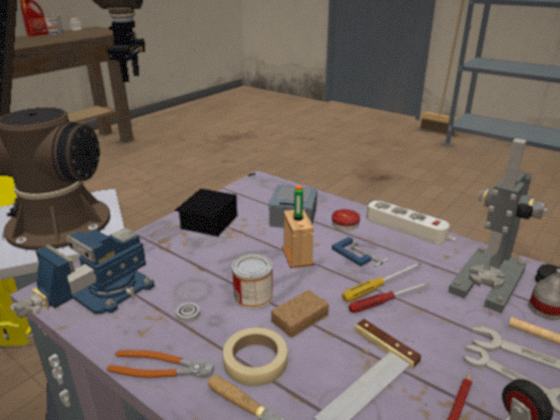

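The scene view shows the grey box at (284,187), a black look-alike box at (200,210), the tester in the rack at (308,205), and yellow and red drivers lying at (390,265) and (402,283). For the tester, the lookalikes are the two lying drivers. I choose the green handle standing in the rack. Next is a close crop of both views.

Run:
```python
import cv2,numpy as np
a=cv2.imread("pics/scene0.png")[150:270,250:350]; b=cv2.imread("pics/side0.png")[175:275,250:350]
a=cv2.resize(a[:100],None,fx=4,fy=5.9,interpolation=cv2.INTER_CUBIC); 
a=cv2.imread("pics/scene0.png")[155:265,255:345];b=cv2.imread("pics/side0.png")[170:280,255:345]
cv2.imwrite("pics/crop1.png",np.hstack([cv2.resize(i,(400,489),interpolation=cv2.INTER_CUBIC) for i in(a,b)]))
```

```text
(no output)
```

View pics/crop1.png

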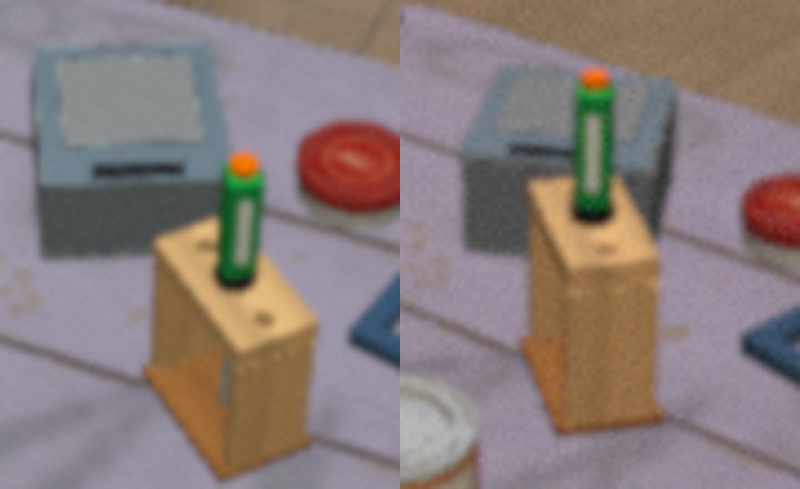

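View pics/wrist0.png

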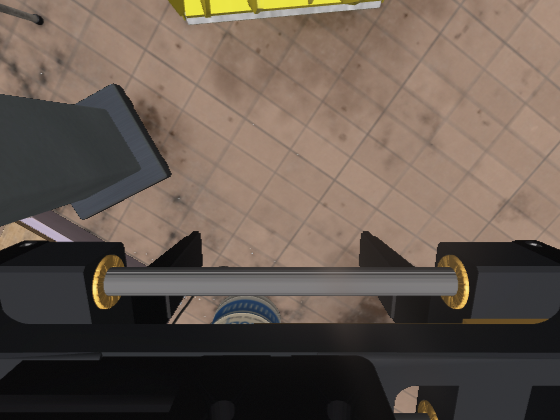

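The crop confirms the choice: a green handle with an orange cap stands in the rack's middle hole. The grey box's lid front edge faces the camera (scene about (263,196) to (306,196)). Now I'll measure.

```bash
cat > h.py <<'E'
import numpy as np,cv2
from scipy.spatial.transform import Rotation as Ro
def load(n): return dict(np.load(n+".npz"))
def R(rpy): return Ro.from_euler('xyz',np.array(rpy,float)).as_matrix()
def ray(c,u):
    d=R(c["orientation"])@np.array([(u[0]-c["cx"])/c["fx"],(u[1]-c["cy"])/c["fy"],1]); return np.array(c["position"],float),d/np.linalg.norm(d)
def onz(c,u,z):
    p,d=ray(c,u); return p+d*(z-p[2])/d[2]
def tri(rs):
    A=sum(np.eye(3)-np.outer(d,d) for p,d in rs); b=sum((np.eye(3)-np.outer(d,d))@p for p,d in rs)
    x=np.linalg.solve(A,b); return x,[round(float(np.linalg.norm((np.eye(3)-np.outer(d,d))@(x-p))),1) for p,d in rs]
def proj(c,X):
    v=R(c["orientation"]).T@(np.array(X,float)-c["position"]); return np.array([c["fx"]*v[0]/v[2]+c["cx"],c["fy"]*v[1]/v[2]+c["cy"]])
def mask(c,lo,hi,box):
    h=cv2.cvtColor(c["image"],cv2.COLOR_RGB2HSV); m=cv2.inRange(h,np.array(lo),np.array(hi)); x0,y0,x1,y1=box
    k=np.zeros_like(m); k[y0:y1,x0:x1]=m[y0:y1,x0:x1]; n,l,s,ce=cv2.connectedComponentsWithStats(k)
    i=1+s[1:,4].argmax(); return ce[i],s[i],l==i
E
python3 - <<'E'
from h import *
np.set_printoptions(precision=1,suppress=True)
S,D=load("scene0"),load("side0")
o=[mask(c,(3,170,120),(16,255,255),b) for c,b in((S,(295,180,325,205)),(D,(280,175,315,200)))]
g=[mask(c,(45,120,40),(80,255,255),b) for c,b in((S,(290,180,330,230)),(D,(280,170,320,230)))]
print("cap",[x[0] for x in o],[x[1] for x in o],tri([ray(S,o[0][0]),ray(D,o[1][0])]))
print("green",[x[0] for x in g],[x[1] for x in g],tri([ray(S,g[0][0]),ray(D,g[1][0])]))
sc=lambda x,y:(255+x*90/400-.4,155+y*110/489-.4)
sd=lambda x,y:(255+x*90/400-.4,170+y*110/489-.4)
rk=[sc(155,241),sc(215,216),sc(317,322),sc(237,354)]; print("rack S",[onz(S,p,95) for p in rk])
rk=[sd(528,183) if 0 else sd(128,183),sd(222,176),sd(259,258),sd(165,269)]; print("rack D",[onz(D,p,95) for p in rk])
print("lid S",[onz(S,sc(*p),63) for p in((35,48),(212,42),(228,182),(37,185))])
print("lid D",[onz(D,sd(*p),63) for p in((100,68),(275,80),(65,152))])
print("back left tri",tri([ray(S,sc(35,48)),ray(D,sd(100,68))]),tri([ray(S,sc(37,185)),ray(D,sd(65,152))]),tri([ray(S,sc(212,42)),ray(D,sd(275,80))]))
E
```

```text
cap [array([309.6, 191.5]), array([298.2, 187.3])] [array([307, 190,   6,   4,  19], dtype=int32), array([296, 186,   6,   4,  15], dtype=int32)] (array([ 493.2, -361.1,  168.4]), [0.5, 0.5])
green [array([307.5, 204. ]), array([298.7, 202.3])] [array([305, 193,   9,  25, 107], dtype=int32), array([295, 190,   8,  28,  86], dtype=int32)] (array([ 495.8, -356.2,  129.6]), [2.1, 2.1])
rack S [array([ 476.6, -318.3,   95. ]), array([ 511.9, -322. ,   95. ]), array([ 504.2, -407.4,   95. ]), array([ 460.5, -400.7,   95. ])]
rack D [array([ 478.7, -318. ,   95. ]), array([ 524.6, -329.1,   95. ]), array([ 507. , -407.9,   95. ]), array([ 462.8, -400.4,   95. ])]
lid S [array([ 540.9, -126.8,   63. ]), array([ 626.1, -182.6,   63. ]), array([ 557.1, -280.3,   63. ]), array([ 473.9, -221.9,   63. ])]
lid D [array([ 540. , -128.9,   63. ]), array([ 627.1, -182.4,   63. ]), array([ 483.3, -218.9,   63. ])]
back left tri (array([ 541.8, -125.2,   61.2]), [0.3, 0.3]) (array([ 480.2, -218.1,   60.6]), [4.0, 4.0]) (array([ 626.9, -182. ,   62.6]), [0.4, 0.4])
```

```bash
cat >> h.py <<'E'
def toolR(s): return R(s["tcp_rot"])
def go(s,tgt):  # world displacement -> tool cm
    return toolR(s).T@(np.array(tgt)-s["eef_pos"])/10
E
python3 - <<'E'
from h import *
from cell import monitor
np.set_printoptions(precision=3,suppress=True)
s=monitor.state(); T=toolR(s); print(T)
W=load("wrist0"); print("cam in tool:",T.T@(W["position"]-s["eef_pos"]),"cam axes in tool\n",T.T@R(W["orientation"]))
# target: grasp point above tester with 330 clearance: TCP at z 380
print(go(s,[494,-361,420]))
E
```

```text
[[-0.     0.439  0.898]
 [-0.001  0.898 -0.439]
 [-1.    -0.001 -0.   ]]
cam in tool: [ 19.471   0.052 -67.282] cam axes in tool
 [[-0.001 -0.24   0.971]
 [ 1.    -0.001  0.001]
 [ 0.001  0.971  0.24 ]]
[ -1.511 -73.233  60.236]
```

Run:
```python
from h import *
from cell import monitor
np.set_printoptions(precision=2,suppress=True)
s=monitor.state()
for t in([520,200,430],[520,-280,430]): print(go(s,t))
```

```text
[ -2.55 -21.69  37.93]
[ -2.52 -64.82  59.01]
```

Request:
apply_moves([
  [-1,[-2.5,-21.7,37.9],0.2],
  [-1,[-2.5,-21.7,37.9],0.3],
  [-1,[-2.5,-21.7,37.9],0.4],
  [-1,[-2.5,-21.7,37.9],0.6],
  [-1,[-2.5,-21.7,37.9],0.7],
  [-1,[-2.5,-21.7,37.9],0.8],
  [-1,[-2.5,-21.7,37.9],0.9],
  [-1,[-2.5,-64.8,59.0],1.0],
  [-1,[-2.5,-64.8,59.0],1.1],
  [-1,[-2.5,-64.8,59.0],1.2],
  [-1,[-2.5,-64.8,59.0],1.29],
  [-1,[-2.5,-64.8,59.0],1.29],
  [-1,[-2.5,-64.8,59.0],1.29],
  [-1,[-2.5,-64.8,59.0],1.29],
  [-1,[-2.5,-64.8,59.0],1.29],
  [-1,[-2.5,-64.8,59.0],1.29],
  [-1,[-2.5,-64.8,59.0],1.29],
  [-1,[-2.5,-64.8,59.0],1.29],
])

```text
t: 2.4
eef_pos: [520.0, -278.7, 429.8]
tcp_rot: [-2.917, 1.571, 1.623]
ft_force: [0.2, 0.2, -0.1]
opening: 1.001
```

Run:
```python
from h import *
from cell import monitor,cams
np.set_printoptions(precision=2,suppress=True)
c=cams.read_camera("wrist"); np.savez("w1.npz",**c); cv2.imwrite("pics/w1.png",c["image"][:,:,::-1])
s=monitor.state(); print(s["t"],s["eef_pos"],s["joints"],toolR(s)); print(go(s,[486,-405,420]))
```

```text
2.45 [ 520.08 -278.68  429.91] [-0.6   0.42  1.62  0.    1.11 -0.43] [[ 0.    0.99 -0.17]
 [ 0.   -0.17 -0.99]
 [-1.    0.   -0.  ]]
[ 0.99 -1.19 13.03]
```

View pics/w1.png

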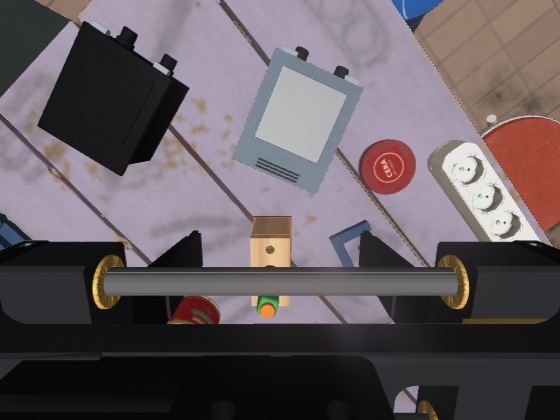

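Wrist view: grey box lid corners are near (278,47), (364,85), (319,193) and (233,157), and the look-alike box is black. The rack is at (270,245), with the tester cap at (267,310).

Request:
apply_moves([
  [-1,[1.0,-1.2,6.0],0],
  [-1,[1.0,-1.2,13.0],0],
  [-1,[1.0,-1.2,13.0],0],
  [-1,[1.0,-1.2,13.0],0],
  [-1,[1.0,-1.2,13.0],0],
])

```text
t: 3.08
eef_pos: [486.1, -404.3, 420.0]
tcp_rot: [2.648, 1.571, 0.904]
ft_force: [1.2, -0.0, 0.1]
opening: 1.001
```

Run:
```python
from h import *
from cell import monitor,cams
np.set_printoptions(precision=1,suppress=True)
c=cams.read_camera("wrist"); np.savez("w2.npz",**c)
s=monitor.state(); print(s["t"],s["eef_pos"])
im=c["image"][:,:,::-1]
o=mask(c,(3,170,120),(16,255,255),(150,100,400,330)); g=mask(c,(45,100,30),(80,255,255),(150,100,400,330)); print(o[:2],g[:2])
S,D=load("scene0"),load("side0"); 
print("cap3",tri([ray(S,(309.6,191.5)),ray(D,(298.2,187.3)),ray(c,o[0])]),"cap on z171",onz(c,o[0],171))
w=load("w1"); 
for b in [(220,30,380,205)]:
    h=cv2.cvtColor(w["image"],cv2.COLOR_RGB2HSV); print(h[60,285],h[150,300],h[120,390])
    m=np.zeros((420,560),np.uint8); sub=cv2.inRange(h,np.array((85,0,60)),np.array((112,90,255))); x0,y0,x1,y1=b; m[y0:y1,x0:x1]=sub[y0:y1,x0:x1]
    m=cv2.morphologyEx(m,cv2.MORPH_CLOSE,np.ones((9,9)));m=cv2.morphologyEx(m,cv2.MORPH_OPEN,np.ones((9,9)))
    k=max(cv2.findContours(m,0,2)[0],key=cv2.contourArea); r=cv2.boxPoints(cv2.minAreaRect(k)); print(r)
    q=cv2.approxPolyDP(k,8,True)[:,0]; print(q)
    print("lid w1 hand",np.array([onz(w,p,63) for p in((278,47),(364,85),(319,193),(233,157))]))
x=int(o[0][0]);y=int(o[0][1])
cv2.imwrite("pics/w2.png",cv2.resize(im[max(0,y-130):y+130,x-150:x+150],None,fx=2.6,fy=2.3,interpolation=cv2.INTER_CUBIC)); print(x,y)
```

```text
3.125 [ 486.1 -404.3  420. ]
(array([280. , 166.4]), array([272, 158,  17,  18, 238], dtype=int32)) (array([280.1, 164.4]), array([268, 153,  25,  26, 219], dtype=int32))
cap3 (array([ 493. , -361.3,  168.6]), [0.6, 0.6, 0.1]) cap on z171 [ 493.2 -361.1  171. ]
[106  44 144] [110   4 186] [138  29 178]
[[228.9 156.9]
 [277.4  43.1]
 [366.   80.8]
 [317.6 194.6]]
[[276  48]
 [235 159]
 [317 190]
 [360  87]]
lid w1 hand [[ 544.6 -123.7   63. ]
 [ 629.7 -176.6   63. ]
 [ 564.8 -285.9   63. ]
 [ 473.9 -227.4   63. ]]
279 166
```

View pics/w2.png

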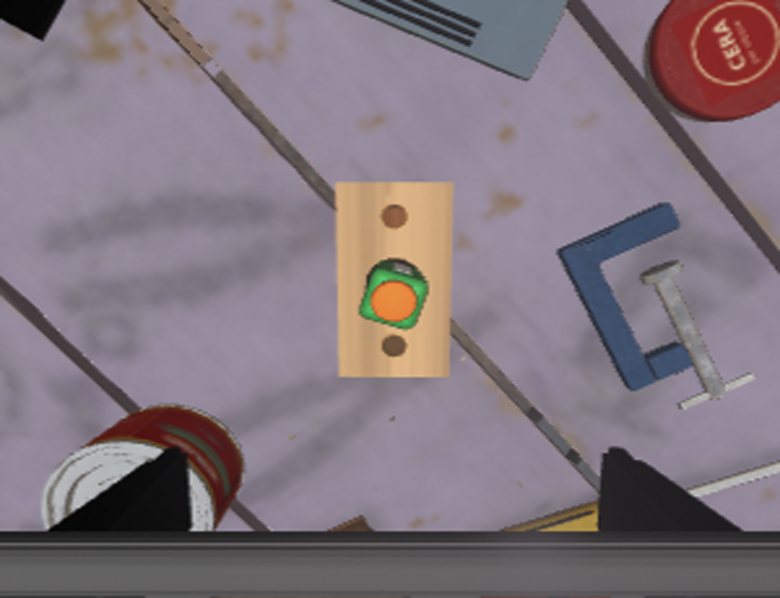

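Run:
```python
from h import *
np.set_printoptions(precision=1,suppress=True)
S,D,w1,w2=[load(n) for n in("scene0","side0","w1","w2")]
sc=lambda x,y:(255+x*.225-.4,155+y*.225-.4)
sd=lambda x,y:(255+x*.225-.4,170+y*.225-.4)
fr=[ray(w1,(318.5,193)),ray(w2,(332,70.6))]
print("FR",tri(fr),tri(fr+[ray(S,sc(228,182))]))
print("FL",tri([ray(w1,(232.5,157.5)),ray(S,sc(37,185))]))
print("BL",tri([ray(w1,(277.5,46)),ray(S,sc(35,48)),ray(D,sd(100,68))]))
print("BR",tri([ray(w1,(364,84)),ray(S,sc(212,42)),ray(D,sd(275,80))]))
print("rack",[onz(w2,(129+x/2.6,36+y/2.3),95) for x,y in((336,182),(453,182),(450,377),(339,377))])
a=w1["image"][35:205,215:385,::-1]; cv2.imwrite("pics/lid.png",cv2.resize(a,(680,590),interpolation=cv2.INTER_CUBIC))
```

```text
FR (array([ 562.4, -284.5,   67.1]), [1.5, 1.5]) (array([ 560.7, -283.2,   64.2]), [4.0, 0.9, 4.8])
FL (array([ 472.6, -226.7,   67. ]), [1.7, 1.7])
BL (array([ 543.9, -121.6,   58.7]), [0.5, 0.7, 0.9])
BR (array([ 631.1, -175.6,   58. ]), [0.6, 1.6, 1.2])
rack [array([ 479.5, -316.1,   95. ]), array([ 522.7, -323.7,   95. ]), array([ 508.4, -406.9,   95. ]), array([ 464.7, -399.2,   95. ])]
```

The handle is turned by about 14° relative to the jaws, which needs a turn of +0.24. I'll grasp now.

Request:
apply_moves([
  [-1,[0,0,-4.4],0.12],
  [-1,[0,0,-4.4],0.24],
  [-1,[5,0,-4.4],0.24],
  [-1,[9,0,-4.4],0.24],
  [-1,[11.4,0,-4.4],0.24],
  [-1,[11.4,0,-4.4],0.24],
  [0.2,[11.4,0,-4.4],0.24],
  [1,[11.4,0,-4.4],0.24],
  [1,[11.4,0,-4.4],0.24],
  [1,[11.4,0,-4.4],0.24],
  [1,[11.4,0,-4.4],0.24],
  [1,[11.4,0,-4.4],0.24],
  [1,[11.4,0,-4.4],0.24],
  [1,[11.4,0,-4.4],0.24],
])

```text
t: 4.88
eef_pos: [493.2, -362.4, 305.7]
tcp_rot: [-2.586, 1.571, 1.713]
ft_force: [0.6, -0.2, 0.3]
opening: 0.215
```

Request:
apply_moves([
  [1,[0,0,0],0],
  [1,[-4,0,0],0],
  [1,[-8,0,0],0],
  [1,[-12.4,0,0],0],
  [1,[-12.4,0,0],0],
  [1,[-12.4,-1.3,-5.4],-0.12],
  [1,[-12.4,-1.3,-5.4],-0.24],
  [1,[-12.4,-1.3,-5.4],-0.24],
  [1,[-8,-1.3,-5.4],-0.24],
  [1,[-5,-1.3,-5.4],-0.24],
  [1,[-5,-1.3,-5.4],-0.24],
])

```text
t: 6.25
eef_pos: [502.7, -308.2, 353.5]
tcp_rot: [-2.068, 1.566, 2.467]
ft_force: [1.0, -0.1, 0.1]
opening: 0.189
```

```bash
cat > look.py <<'E'
import sys
from h import *
from cell import monitor,cams
np.set_printoptions(precision=2,suppress=True)
def look(tag,views=("scene","side","wrist")):
    s=monitor.state(); print(s["t"],s["eef_pos"],"open",s["opening"],"F",s["ft_force"]); T=toolR(s); print("ty,tz",T[:2,1],T[:2,2])
    out={}
    for n in views:
        c=cams.read_camera(n); np.savez(f"{tag}_{n}.npz",**c); cv2.imwrite(f"pics/{tag}_{n}.png",c["image"][:,:,::-1]); out[n]=c
    return s,out
def cropsave(tag,s,out,views=("scene","side"),w=45,off=(0,0,-190)):
    L=[]
    for n in views:
        u=proj(out[n],s["eef_pos"]+np.array(off)); x,y=int(u[0])-w,int(u[1])-w; x=max(x,0);y=max(y,0)
        L.append(cv2.resize(out[n]["image"][y:y+2*w,x:x+2*w,::-1],(400,400),interpolation=cv2.INTER_CUBIC)); print(n,"origin",x,y,"scale",400/(2*w))
    cv2.imwrite(f"pics/{tag}_crop.png",np.hstack(L))
E
python3 - <<'E'
from look import *
s,o=look("t1")
cropsave("t1",s,o)
for n in("scene","side"):
    u=proj(o[n],s["eef_pos"]-[0,0,171]); b=tuple(int(v) for v in(u[0]-25,u[1]-25,u[0]+25,u[1]+40)); m=mask(o[n],(45,100,30),(80,255,255),b); print(n,u,m[0],m[1])
E
```

```text
6.25 [ 502.7  -308.17  353.45] open 0.1889529856401943 F [ 0.98 -0.14  0.07]
ty,tz [ 0.98 -0.18] [-0.18 -0.98]
scene origin 252 132 scale 4.444444444444445
side origin 246 133 scale 4.444444444444445
scene [297.46 170.92] [298.15 172.86] [293 161  12  26 151]
side [292.03 170.87] [292.98 170.65] [288 157  11  30 186]
```

View pics/t1_crop.png

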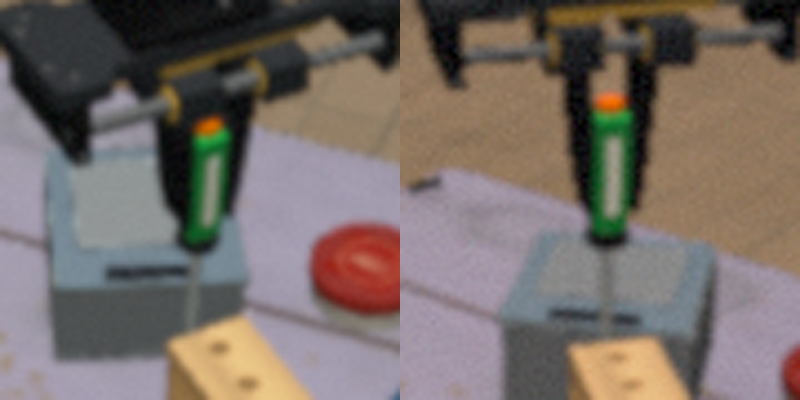

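The tester is held upright (opening 18 mm), with its shank in front of the rack's box-side end. I'll tilt it against the rack's top edge.

Request:
apply_moves([
  [1,[0,0,0.9],0],
  [1,[0.1,0,2.4],0],
  [1,[0.3,0,3.2],0],
  [1,[0.5,0,4.0],0],
  [1,[0.8,0,4.7],0],
  [1,[1.2,0,5.4],0],
  [1,[1.6,0,6.1],0],
  [1,[2.1,0,6.7],0],
  [1,[2.7,0,7.3],0],
  [1,[3.2,0,7.8],0],
  [1,[3.8,0,8.2],0],
  [1,[4.2,0,8.5],0],
  [1,[4.2,0,8.5],0],
])

```text
t: 8.02
eef_pos: [488.2, -391.6, 313.2]
tcp_rot: [-2.278, 1.57, 2.261]
ft_force: [-0.0, 1.2, 0.6]
opening: 0.185
```

Run:
```python
from look import *
s,o=look("t2")
cropsave("t2",s,o,("side","wrist"),w=60,off=(0,60,-190))
```

```text
8.025 [ 488.24 -391.62  313.15] open 0.18471878114414153 F [-0.02  1.23  0.62]
ty,tz [ 0.98 -0.17] [-0.17 -0.98]
side origin 229 141 scale 3.3333333333333335
wrist origin 202 90 scale 3.3333333333333335
```

View pics/t2_crop.png

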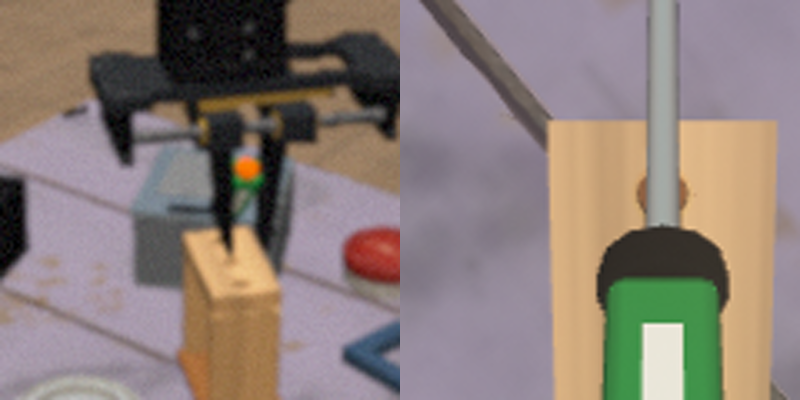

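```bash
cat >> look.py <<'E'
def onplane(c,u,s):
    "ray meets the tilt plane (through the tool axis, normal tool y)"
    p,d=ray(c,u); n=toolR(s)[:,1]; return p+d*(n@(s["eef_pos"]-p))/(n@d)
def tipof(c,s,t0=20,t1=90):
    "shank edge pixels above the handle -> tip row, tilt"
    h=cv2.cvtColor(c["image"],cv2.COLOR_RGB2HSV); return h
E
python3 - <<'E'
from look import *
c=load("t2_wrist"); h=cv2.cvtColor(c["image"],cv2.COLOR_RGB2HSV)
for y in range(20,130,4): print(y,h[y,281],h[y,276],h[y,290])
E
```

```text
20 [104  40 127] [100  20  76] [128  33  31]
24 [110  14  53] [130  15  52] [103  41 131]
28 [130  10  73] [138  22 115] [105  18  56]
32 [138  25 154] [139  26 154] [120  10  74]
36 [137  26 158] [137  26 158] [139  26 155]
40 [138  27 160] [137  26 158] [138  28 157]
44 [137  30 161] [138  28 157] [138  29 157]
48 [137  30 160] [137  29 159] [137  29 159]
52 [137  30 160] [137  29 160] [136  30 162]
56 [137  30 161] [137  30 162] [137  28 162]
60 [137  31 162] [137  30 162] [137  30 162]
64 [137  30 162] [137  30 163] [137  30 161]
68 [137  30 164] [137  29 165] [137  30 160]
72 [ 94   9 188] [135  13 162] [137  29 160]
76 [ 83  12 166] [ 40   5 158] [138  32 161]
80 [ 81  11 169] [ 45   3 154] [138  32 161]
84 [ 81  11 169] [ 20   6 129] [139  30 161]
88 [ 80   9 169] [153  18 131] [138  28 162]
92 [ 80   9 169] [145  21 136] [139  30 161]
96 [ 78   8 168] [146  15 116] [139  30 161]
100 [ 75   9 169] [146  14 125] [140  29 160]
104 [ 78   8 168] [154  14 127] [140  29 157]
108 [ 78   8 168] [155  12 128] [140  30 154]
112 [ 75   9 169] [155  12 130] [141  28 154]
116 [ 72   8 169] [173   8 122] [144  25 154]
120 [ 66   8 169] [173   8 122] [144  25 152]
124 [ 72   8 169] [  0   6 123] [144  24 149]
128 [ 72   8 169] [ 17  38 135] [ 16  99 222]
```

Run:
```python
from look import *
from types import SimpleNamespace
c=load("t2_wrist"); s=monitor.state(); G=s["eef_pos"]-[0,0,171]; T=toolR(s)
p=onplane(c,(280.5,70.5),s); v=p-G; print("tip",p,"len",np.linalg.norm(v),"tilt",np.degrees(np.arctan2(-v@T[:,2],-v[2])))
```

```text
tip [ 508.7  -274.72   27.48] len 165.11380986720602 tilt 45.80494251539796
```

```bash
cat >> look.py <<'E'
def tilt(c,s,u,L):
    "point of the tester L mm from the grasp centre seen at pixel u: circle meets ray"
    G=s["eef_pos"]-np.array([0,0,171]); T=toolR(s); p,d=ray(c,u); q=p-G; b=q@d; D=b*b-q@q+L*L
    for t in (-b-np.sqrt(max(D,0)),-b+np.sqrt(max(D,0))):
        v=q+t*d; print("L",L,"pt",G+v,"tilt",np.degrees(np.arctan2(-v@T[:,2],-v[2])),"D",D)
E
python3 - <<'E'
from look import *
c=load("t2_wrist"); s=monitor.state()
tilt(c,s,(280.5,70.5),130)
tilt(c,s,(281,158),41)
E
```

```text
L 130 pt [ 501.16 -316.52  248.11] tilt 144.26806267551044 D 7970.920164759671
L 130 pt [ 507.15 -283.3    72.77] tilt 57.521244951064325 D 7970.920164759671
L 41 pt [ 497.94 -336.66  138.45] tilt 85.76016089232078 D -1418.541713391518
L 41 pt [ 497.94 -336.66  138.45] tilt 85.76016089232078 D -1418.541713391518
```

Tilt measures 57.5°. I'll carry the tester clear of the rack to the left part of the lip. The TCP target is (405,-337), with a turn of +0.545.

Request:
apply_moves([
  [1,[-4,0,0],0],
  [1,[-8.7,0,0],0],
  [1,[-8.7,-3,-1.3],0.12],
  [1,[-8.7,-6,-2.6],0.28],
  [1,[-8.7,-9.1,-4.0],0.42],
  [1,[-8.7,-9.1,-4.0],0.545],
  [1,[-8.7,-9.1,-4.0],0.545],
  [1,[-4,-9.1,-4.0],0.545],
  [1,[0,-9.1,-4.0],0.545],
  [1,[3.0,-9.1,-4.0],0.545],
  [1,[3.0,-9.1,-4.0],0.545],
  [1,[3.0,-9.1,-4.0],0.545],
])

```text
t: 9.68
eef_pos: [406.0, -336.6, 284.6]
tcp_rot: [1.485, 1.57, -0.803]
ft_force: [-0.6, 0.8, 0.1]
opening: 0.185
```

Run:
```python
from look import *
s,o=look("t3")
print(s["joints"])
w=o["wrist"]["image"][0:200,180:380,::-1]; cv2.imwrite("pics/t3_crop.png",np.hstack([cv2.resize(w,(400,400),interpolation=cv2.INTER_CUBIC),cv2.resize(o["side"]["image"][130:250,210:330,::-1],(400,400),interpolation=cv2.INTER_CUBIC)]))
```

```text
9.675 [ 405.98 -336.62  284.58] open 0.18501593831082352 F [-0.6   0.75  0.06]
ty,tz [ 0.75 -0.66] [-0.66 -0.75]
[-0.82  0.52  1.92  0.    0.7  -0.1 ]
```

View pics/t3_crop.png

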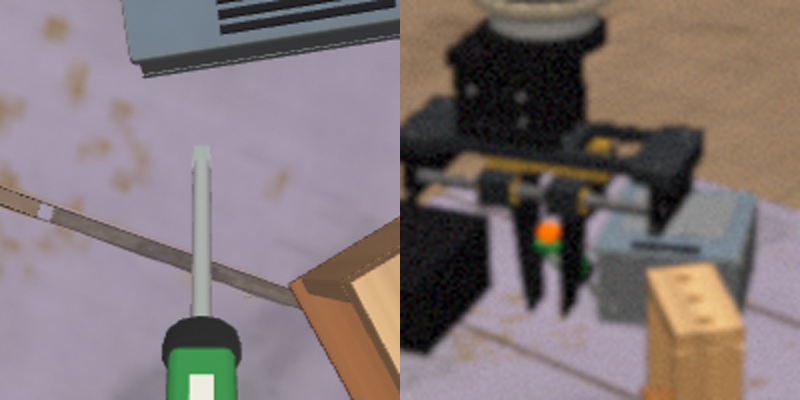

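Run:
```python
from look import *
c=load("t3_wrist"); s=monitor.state()
tilt(c,s,(280.5,73),130)
ex=-toolR(s)[:,2]
for z in(58,62,66):
    a=onz(c,(280.5,34),z); print(z,a,"corner",onz(c,(251.5,38),z),"right",onz(c,(380,17.5),z))
```

```text
L 130 pt [ 455.32 -279.66  219.85] tilt 144.566547498702 D 8176.599896625063
L 130 pt [ 477.36 -255.2    42.02] tilt 56.41762703172412 D 8176.599896625063
58 [ 490.21 -240.46   58.  ] corner [ 475.1  -230.22   58.  ] right [ 542.39 -273.92   58.  ]
62 [ 489.43 -241.33   62.  ] corner [ 474.61 -231.3    62.  ] right [ 540.6  -274.15   62.  ]
66 [ 488.65 -242.21   66.  ] corner [ 474.12 -232.37   66.  ] right [ 538.81 -274.38   66.  ]
```

Tip at (280,73) px. The lip's lower edge at (280,34) px is about 20 mm ahead and 16 mm higher. I'll insert about 10 mm under the lip and lift a first part.

Request:
apply_moves([
  [1,[0,0,-1.0],0],
  [1,[0,0,-2.0],0],
  [1,[0,0,-2.9],0],
  [1,[0,0,-2.9],0],
  [1,[-0.6,0,-2.9],0],
  [1,[-1.2,0,-2.9],0],
  [1,[-2.0,0,-3.0],0],
  [1,[-3.0,0,-3.1],0],
  [1,[-4.0,0,-3.3],0],
  [1,[-5.0,0,-3.6],0],
  [1,[-6.0,0,-4.1],0],
  [1,[-6.8,0,-4.5],0],
  [1,[-6.8,0,-4.5],0],
])

```text
t: 11.45
eef_pos: [435.5, -302.2, 352.3]
tcp_rot: [1.843, 1.57, -0.446]
ft_force: [-0.3, -0.0, -0.7]
opening: 0.191
```

Run:
```python
from look import *
s,o=look("t4")
w=o["wrist"]["image"][0:200,180:380,::-1]; cv2.imwrite("pics/t4_crop.png",np.hstack([cv2.resize(w,(400,400),interpolation=cv2.INTER_CUBIC),cv2.resize(o["side"]["image"][130:250,210:330,::-1],(400,400),interpolation=cv2.INTER_CUBIC)]))
```

```text
11.45 [ 435.53 -302.16  352.31] open 0.1911785426885433 F [-0.3  -0.04 -0.72]
ty,tz [ 0.75 -0.66] [-0.66 -0.75]
```

View pics/t4_crop.png

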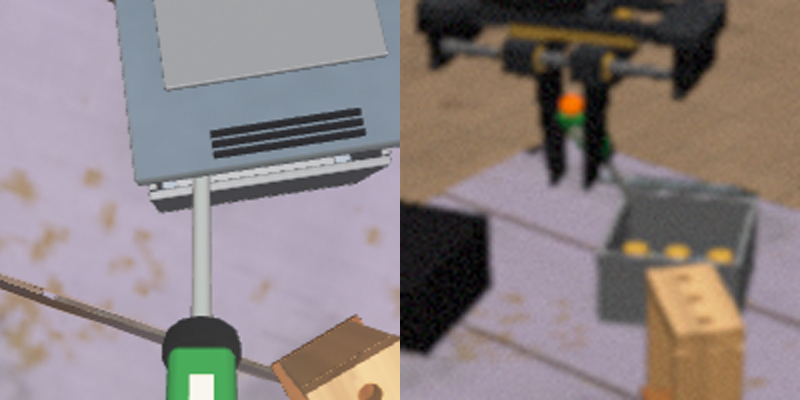

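The lid is up about 30° on the blade, and the box with its three brass plungers is visible underneath. I'll continue along the arc.

Request:
apply_moves([
  [1,[-0.9,0,-0.5],0],
  [1,[-1.7,0,-1.1],0],
  [1,[-2.4,0,-1.8],0],
  [1,[-3.1,0,-2.6],0],
  [1,[-3.7,0,-3.4],0],
  [1,[-4.2,0,-4.2],0],
  [1,[-4.7,0,-5.1],0],
  [1,[-5.1,0,-6.0],0],
  [1,[-5.4,0,-7.0],0],
  [1,[-5.6,0,-8.0],0],
  [1,[-5.7,0,-9.0],0],
  [1,[-5.7,0,-10.0],0],
  [1,[-5.7,0,-11.0],0],
  [1,[-5.6,0,-12.0],0],
  [1,[-5.5,0,-13.0],0],
  [1,[-5.5,0,-13.0],0],
])

```text
t: 13.6
eef_pos: [521.3, -204.1, 406.5]
tcp_rot: [-2.62, 1.571, 1.374]
ft_force: [-0.8, 0.2, -0.4]
opening: 0.192
```

Run:
```python
from look import *
s,o=look("t5")
w=o["wrist"]["image"][0:240,150:390,::-1]; cv2.imwrite("pics/t5_crop.png",np.hstack([cv2.resize(w,(400,400),interpolation=cv2.INTER_CUBIC),cv2.resize(o["side"]["image"][120:250,220:350,::-1],(400,400),interpolation=cv2.INTER_CUBIC)]))
# brass blobs
for n,b in(("scene",(230,130,350,230)),("side",(250,170,350,240))):
    c=o[n]; h=cv2.cvtColor(c["image"],cv2.COLOR_RGB2HSV); m=cv2.inRange(h,np.array((15,110,90)),np.array((32,255,255)));k=np.zeros_like(m);k[b[1]:b[3],b[0]:b[2]]=m[b[1]:b[3],b[0]:b[2]]
    N,l,st,ce=cv2.connectedComponentsWithStats(k); print(n,[(ce[i],st[i,4],onz(c,ce[i],40)) for i in range(1,N) if st[i,4]>5])
    r=cv2.inRange(h,np.array((0,130,60)),np.array((6,255,255)))|cv2.inRange(h,np.array((172,130,60)),np.array((180,255,255)));r[:b[1]]=0;r[b[3]:]=0;r[:,:b[0]]=0;r[:,b[2]:]=0
    N,l,st,ce=cv2.connectedComponentsWithStats(r); print("red",[(ce[i],st[i,4],onz(c,ce[i],30)) for i in range(1,N) if st[i,4]>2])
```

```text
13.6 [ 521.31 -204.12  406.55] open 0.19206228836800096 F [-0.76  0.2  -0.45]
ty,tz [ 0.75 -0.66] [-0.66 -0.75]
scene [(array([270.59, 190.95]), np.int32(74), array([ 514.92, -196.8 ,   40.  ])), (array([283.47, 188.69]), np.int32(32), array([ 545.6 , -208.96,   40.  ])), (array([296.18, 188.45]), np.int32(38), array([ 571.55, -226.97,   40.  ])), (array([303.9 , 219.48]), np.int32(583), array([ 518.04, -322.09,   40.  ]))]
red [(array([334.89, 192.34]), np.int32(405), array([ 647.56, -287.12,   30.  ])), (array([296.2 , 191.56]), np.int32(25), array([ 571.65, -227.53,   30.  ]))]
side [(array([280.08, 203.69]), np.int32(26), array([ 524.04, -188.09,   40.  ])), (array([292.87, 204.78]), np.int32(23), array([ 551.27, -205.63,   40.  ])), (array([305.81, 206.12]), np.int32(26), array([ 578.03, -224.31,   40.  ])), (array([297.07, 225.47]), np.int32(692), array([ 519.47, -302.33,   40.  ]))]
red [(array([341.65, 217.28]), np.int32(236), array([ 641.81, -292.22,   30.  ]))]
```

View pics/t5_crop.png

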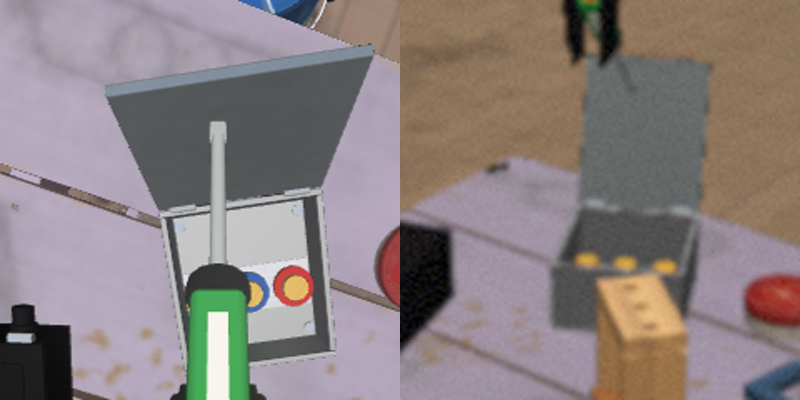

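The lid stands beyond upright, and the tilt is unchanged (tip at px (280,73)). The red point is at the right end, wrist px about (326,172). I'll compute the lid angle and the red position, and back off.

Request:
apply_moves([
  [1,[0,0,3],0],
  [1,[0,0,7],0],
  [1,[0,0,12],0],
  [1,[0,0,15.2],0],
  [1,[0,0,15.2],0],
  [1,[4,0,15.2],0],
  [1,[9,0,15.2],0],
  [1,[13,0,15.2],0],
  [1,[14.3,0,15.2],0],
  [1,[14.3,0,15.2],0],
])

```text
t: 15.0
eef_pos: [421.2, -318.9, 263.8]
tcp_rot: [-1.828, 1.57, 2.166]
ft_force: [0.7, -0.1, -0.2]
opening: 0.188
```

Run:
```python
from look import *
W,S,D=load("t5_wrist"),load("t5_scene"),load("t5_side")
f=lambda x,y:(150+x*.6-.2,y*.6-.2); g=lambda x,y:(220+(x-400)*.325-.3,120+y*.325-.3)
print("lid top L",tri([ray(W,f(107,94)),ray(D,g(588,55))]),"R",tri([ray(W,f(372,48)),ray(D,g(710,65))]))
print("hinge L",tri([ray(W,f(165,212)),ray(D,g(585,207))]),onz(W,f(165,212),58),onz(W,f(318,190),58),"front rim",onz(W,f(188,371),58),onz(W,f(335,352),58))
b=mask(W,(12,80,90),(32,255,255),(312,155,345,188)); print("red brass px",b[0],b[1],onz(W,b[0],40))
print("red tri",tri([ray(W,b[0]),ray(S,(296.18,188.45)),ray(D,(305.81,206.12))]))
s,o=look("t6"); 
w=o["wrist"]; h=cv2.cvtColor(w["image"],cv2.COLOR_RGB2HSV)
for y in range(50,90,3): print(y,h[y,281],end=";")
m=[]
for n,bx in(("wrist",(250,60,420,210)),):
    c=o[n]; k=cv2.inRange(h,np.array((14,110,90)),np.array((32,255,255))); N,l,st,ce=cv2.connectedComponentsWithStats(k); print([(ce[i],st[i,4],onz(c,ce[i],40)) for i in range(1,N) if 60<st[i,4]<3000])
```

```text
lid top L (array([565.86, -89.1 , 175.45]), [1.0, 1.0]) R (array([ 653.19, -143.45,  172.48]), [0.1, 0.1])
hinge L (array([ 546.5 , -126.51,   54.94]), [2.0, 2.0]) [ 544.89 -125.94   58.  ] [ 626.3  -179.56   58.  ] front rim [ 485.4 -213.7   58. ] [ 569.46 -269.52   58.  ]
red brass px [326.87 172.02] [320 165  15  15 186] [ 577.61 -220.89   40.  ]
red tri (array([ 577.57, -221.8 ,   36.43]), [0.3, 2.8, 2.6])
15.0 [ 421.19 -318.9   263.76] open 0.18849466305167667 F [ 0.69 -0.09 -0.2 ]
ty,tz [ 0.75 -0.66] [-0.66 -0.75]
50 [120   9  60];53 [120   4  60];56 [135   9  60];59 [120   6  82];62 [137  25 163];65 [138  26 165];68 [137  27 167];71 [139  26 167];74 [ 81  10 172];77 [ 83  12 173];80 [ 79  12 177];83 [ 79  12 177];86 [ 77  10 177];89 [ 77  10 177];[(array([384.62, 172.65]), np.int32(1488), array([ 502.46, -334.88,   40.  ])), (array([413.91, 189.87]), np.int32(332), array([ 510.62, -357.98,   40.  ])), (array([435.15, 234.08]), np.int32(353), array([ 503.41, -394.66,   40.  ])), (array([502.3 , 236.42]), np.int32(98), array([ 538.91, -428.19,   40.  ])), (array([243.14, 284.22]), np.int32(240), array([ 372.4 , -332.37,   40.  ])), (array([317.15, 283.23]), np.int32(264), array([ 414.71, -368.46,   40.  ])), (array([418.25, 398.54]), np.int32(89), array([ 410.84, -505.78,   40.  ]))]
```

Request:
apply_moves([
  [1,[0,0,-0.5],0],
  [1,[0,0,-1.0],0],
  [1,[-0.8,0,-1.7],0],
  [1,[-2.0,0,-2.6],0],
  [1,[-2.8,0,-3.5],0],
  [1,[-3.5,0,-4.4],0],
  [1,[-4.1,0,-5.4],0],
  [1,[-4.6,0,-6.3],0],
  [1,[-5.0,0,-7.4],0],
  [1,[-5.4,0,-8.5],0],
  [1,[-5.6,0,-9.4],0],
  [1,[-5.8,0,-10.3],0],
  [1,[-5.8,0,-11.0],0],
  [1,[-5.8,0,-11.0],0],
])

```text
t: 16.9
eef_pos: [493.6, -235.9, 321.9]
tcp_rot: [2.558, 1.57, 0.268]
ft_force: [-1.1, 0.3, 0.2]
opening: 0.189
```

Run:
```python
from look import *
s,o=look("t7")
w=o["wrist"]; h=cv2.cvtColor(w["image"],cv2.COLOR_RGB2HSV)
for y in range(90,250,5): print(y,h[y,281],end="; ")
a=w["image"][60:260,180:380,::-1]; cv2.imwrite("pics/t7_crop.png",np.hstack([cv2.resize(a,(400,400),interpolation=cv2.INTER_CUBIC)]+[cv2.resize(o["side"]["image"][140:260,220:340,::-1],(400,400),interpolation=cv2.INTER_CUBIC)]))
```

```text
16.9 [ 493.56 -235.85  321.89] open 0.18916889900300188 F [-1.14  0.31  0.18]
ty,tz [ 0.75 -0.66] [-0.66 -0.75]
90 [120   1 205]; 95 [120   1 205]; 100 [120   1 206]; 105 [120   2 207]; 110 [120   1 206]; 115 [150   1 206]; 120 [120   1 206]; 125 [120   4 214]; 130 [120   5 233]; 135 [ 23 141 232]; 140 [ 22 167 232]; 145 [ 22 167 231]; 150 [ 22 167 230]; 155 [ 22 167 231]; 160 [115   7 231]; 165 [120   1 202]; 170 [150   1 201]; 175 [  0   0 200]; 180 [  0   0 199]; 185 [150   1 198]; 190 [150   6  79]; 195 [150   3  79]; 200 [135   3 176]; 205 [ 30   2 104]; 210 [ 15   5 104]; 215 [ 30   2 103]; 220 [150  11  45]; 225 [150  13  57]; 230 [ 66 116  88]; 235 [ 18  27 144]; 240 [ 20  27 143]; 245 [ 19  29 143];
```

View pics/t7_crop.png

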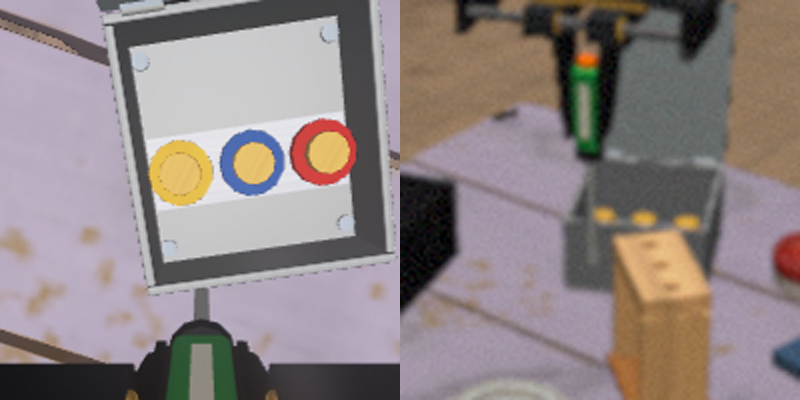

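The side view shows the tester nearly vertical again. The wrist view shows yellow, blue and red in order, with red brass at wrist px about (344,136). I'll back off a little and measure the remaining tilt numerically.

Request:
apply_moves([
  [1,[0,0,1.5],0],
  [1,[0,0,3.0],0],
  [1,[0,0,3.0],0],
  [1,[0,0,3.0],0],
])

```text
t: 17.55
eef_pos: [473.3, -259.1, 321.7]
tcp_rot: [3.122, 1.571, 0.832]
ft_force: [0.7, 0.6, 0.2]
opening: 0.19
```

Run:
```python
from look import *
W=load("t7_wrist"); b=mask(W,(12,80,90),(32,255,255),(325,115,365,160)); print("red brass",b[0],b[1],onz(W,b[0],40))
h=cv2.cvtColor(W["image"],cv2.COLOR_RGB2HSV); r=cv2.inRange(h,np.array((0,120,60)),np.array((7,255,255)))|cv2.inRange(h,np.array((172,120,60)),np.array((180,255,255))); r[:110]=0;r[165:]=0;r[:,:310]=0;r[:,370:]=0
print("collar",cv2.minEnclosingCircle(cv2.findNonZero(r)),onz(W,cv2.minEnclosingCircle(cv2.findNonZero(r))[0],30))
s,o=look("t8"); w=o["wrist"]; h=cv2.cvtColor(w["image"],cv2.COLOR_RGB2HSV)
for y in range(180,232,2): print(y,[tuple(int(v) for v in h[y,x]) for x in(270,277,281,285,292)])
```

```text
red brass [343.37 135.74] [333 126  22  21 364] [ 577.13 -221.27   40.  ]
collar ((341.0907287597656, 135.50772094726562), 16.84837532043457) [ 577.27 -221.15   30.  ]
17.55 [ 473.29 -259.11  321.72] open 0.18977729049856323 F [0.7  0.56 0.22]
ty,tz [ 0.75 -0.66] [-0.66 -0.75]
180 [(137, 26, 193), (138, 26, 193), (138, 26, 194), (138, 26, 194), (139, 28, 192)]
182 [(138, 26, 193), (137, 28, 194), (138, 26, 193), (138, 26, 193), (140, 27, 192)]
184 [(137, 27, 192), (137, 28, 193), (139, 28, 192), (138, 27, 192), (138, 27, 192)]
186 [(138, 27, 191), (138, 26, 193), (137, 27, 192), (139, 28, 192), (137, 25, 192)]
188 [(137, 28, 192), (139, 28, 193), (138, 29, 194), (137, 28, 192), (137, 25, 192)]
190 [(137, 28, 192), (138, 26, 193), (138, 29, 195), (137, 26, 193), (138, 27, 192)]
192 [(137, 26, 193), (137, 27, 192), (138, 27, 192), (137, 28, 193), (137, 28, 193)]
194 [(137, 28, 194), (137, 28, 191), (138, 27, 189), (137, 28, 192), (137, 28, 193)]
196 [(137, 28, 193), (137, 28, 191), (138, 27, 190), (139, 28, 191), (139, 28, 192)]
198 [(137, 27, 192), (144, 11, 121), (165, 5, 105), (137,
[... 628 characters left out ...]
 11, 114), (0, 2, 103), (139, 26, 188), (139, 26, 186)]
216 [(138, 27, 189), (30, 3, 99), (0, 2, 103), (139, 28, 190), (138, 27, 188)]
218 [(138, 27, 189), (165, 5, 97), (15, 5, 103), (138, 27, 189), (138, 27, 188)]
220 [(138, 27, 188), (143, 16, 63), (143, 22, 47), (139, 28, 147), (140, 27, 189)]
222 [(137, 29, 178), (150, 17, 44), (143, 23, 45), (143, 23, 45), (138, 27, 189)]
224 [(143, 23, 45), (150, 17, 59), (150, 17, 59), (143, 19, 55), (138, 27, 124)]
226 [(150, 17, 44), (143, 18, 57), (150, 14, 56), (143, 18, 58), (144, 28, 45)]
228 [(65, 109, 84), (66, 111, 85), (66, 111, 85), (66, 110, 86), (66, 75, 68)]
230 [(66, 113, 86), (65, 114, 87), (65, 114, 87), (65, 114, 87), (66, 110, 86)]
```

The remaining lean is about 3°. I'll push once more, slightly further.

Request:
apply_moves([
  [1,[0,0,-1.5],0],
  [1,[0,0,-2.9],0],
  [1,[0,0,-3.3],0],
  [1,[0,0,-3.7],0],
  [1,[0,0,-3.7],0],
  [1,[0,0,-1.5],0],
  [1,[0,0,0],0],
  [1,[0,0,0],0],
  [1,[0,0,0],0],
])

```text
t: 18.82
eef_pos: [473.6, -258.7, 321.7]
tcp_rot: [-3.122, 1.57, 0.871]
ft_force: [0.5, 0.4, -0.8]
opening: 0.19
```

```bash
cat > tipm.py <<'E'
from look import *
def run(tag):
    s,o=look(tag); w=o["wrist"]; h=cv2.cvtColor(w["image"],cv2.COLOR_RGB2HSV).astype(int)
    ok=[(y,[x for x in range(268,294) if h[y,x,1]<18]) for y in range(185,222)]
    for y,x in ok[::2]:
        if x: print(y,min(x),max(x),end=" | ")
    T=toolR(s)
    for t in(-2,0,2,4): 
        a=np.radians(t); u=proj(w,s["eef_pos"]+171*T[:,0]+130*(np.cos(a)*T[:,0]-np.sin(a)*T[:,2])-1.7*T[:,2]); print("pred tip edge px for tilt",t,u)
    return s,o
E
python3 -c "
from tipm import *
s,o=run('t9')
for n,bo,bg in(('scene',(0,0,560,420),(0,0,560,420)),('side',(0,0,560,420),(0,0,560,420))):
    c=o[n]; u=proj(c,s['eef_pos']-[0,0,171]); b=tuple(int(v) for v in(u[0]-20,u[1]-30,u[0]+20,u[1]+30))
    m=mask(c,(45,100,30),(80,255,255),b)[2]; ys,xs=np.nonzero(m); rows=[(y,xs[ys==y].mean()) for y in range(ys.min()+2,ys.max()-1)]
    k=np.polyfit([r[0] for r in rows],[r[1] for r in rows],1)[0]
    a,d=proj(c,s['eef_pos']-[0,0,150]),proj(c,s['eef_pos']-[0,0,200]); print(n,'handle slope',k,'vertical slope',(d-a)[0]/(d-a)[1])
"
```

```text
18.825 [ 473.61 -258.73  321.69] open 0.1898355423101246 F [ 0.46  0.42 -0.8 ]
ty,tz [ 0.75 -0.66] [-0.66 -0.75]
205 277 283 | 207 277 284 | 209 277 284 | 211 277 283 | 213 278 283 | 215 278 283 | 217 277 283 | 219 277 283 | 221 277 283 | pred tip edge px for tilt -2 [280.81 209.34]
pred tip edge px for tilt 0 [280.81 204.75]
pred tip edge px for tilt 2 [280.81 200.16]
pred tip edge px for tilt 4 [280.81 195.57]
scene handle slope 0.01113172541744005 vertical slope -0.00293017402540097
side handle slope 0.0678364389233919 vertical slope 0.01129523402803987
```

The tester is upright within about 0.5°. I'll lift it and go over the red plunger.

```bash
python3 -c "
from look import *
s=monitor.state(); print(go(s,[577.1,-221.6,405]),go(s,[577.1,-221.6,352]))"
```

```text
[-8.33  5.35 -9.59] [-3.03  5.35 -9.59]
```

Request:
apply_moves([
  [1,[-4,0,0],0],
  [1,[-8.3,0,0],0],
  [1,[-8.3,0,0],0],
  [1,[-8.3,2.7,-4.8],0],
  [1,[-8.3,5.35,-9.6],0],
  [1,[-8.3,5.35,-9.6],0],
  [1,[-8.3,5.35,-9.6],0],
  [1,[-5.5,5.35,-9.6],0],
  [1,[-3.4,5.35,-9.6],0],
  [1,[-3.0,5.35,-9.6],0],
  [1,[-3.0,5.35,-9.6],0],
  [1,[-3.0,5.35,-9.6],0],
])

```text
t: 20.48
eef_pos: [576.8, -222.0, 352.7]
tcp_rot: [1.875, 1.569, -0.415]
ft_force: [0.3, 0.0, 0.3]
opening: 0.186
```

```bash
cat > fm.py <<'E'
from look import *
def force(n=6):
    F=[]
    for i in range(n):
        c=cams.read_camera("wrist"); F.append(monitor.state()["ft_force"])
    s=monitor.state(); print("t",s["t"],"pos",s["eef_pos"],"F",np.mean(F,0),"sd",np.std(F,0)); return c,s
E
python3 - <<'E'
from fm import *
c,s=force(10); np.savez("t10.npz",**c); T=toolR(s)
h=cv2.cvtColor(c["image"],cv2.COLOR_RGB2HSV)
print("pred tip centre px",proj(c,s["eef_pos"]+301*T[:,0]))
r=(cv2.inRange(h,np.array((0,120,60)),np.array((7,255,255)))|cv2.inRange(h,np.array((172,120,60)),np.array((180,255,255)))); r[:150]=0;r[235:]=0;r[:,:240]=0;r[:,320:]=0
print("collar",cv2.boundingRect(r),cv2.minEnclosingCircle(cv2.findNonZero(r)), "pred collar centre",proj(c,[577.5,-221.2,30]))
b=mask(c,(12,80,90),(32,255,255),(255,170,305,235)); print("brass",b[0],b[1],"pred brass",proj(c,[577.5,-221.2,40]))
for y in range(186,226,3): print(y,[tuple(int(v) for v in h[y,x]) for x in(268,275,278,281,284,287,294)])
E
```

```text
t 20.975 pos [ 576.94 -221.82  351.74] F [ 0.15 -0.13 -0.34] sd [0.34 0.4  0.39]
pred tip centre px [280.78 206.27]
collar (268, 187, 27, 27) ((281.0979309082031, 200.44845581054688), 13.7581148147583) pred collar centre [280.75 200.86]
brass [281.1  201.12] [273 194  17  17 202] pred brass [280.76 203.  ]
186 [(120, 8, 229), (120, 8, 229), (146, 10, 177), (174, 40, 103), (123, 12, 195), (120, 9, 228), (150, 3, 150)]
189 [(120, 8, 228), (0, 165, 159), (1, 177, 202), (0, 176, 203), (0, 176, 200), (0, 161, 154), (128, 5, 189)]
192 [(120, 7, 230), (0, 177, 202), (1, 178, 204), (0, 176, 204), (1, 177, 203), (0, 174, 202), (120, 9, 207)]
195 [(158, 14, 216), (3, 167, 173), (17, 128, 126), (20, 143, 216), (17, 137, 154), (3, 163, 171), (175, 39, 168)]
198 [(0, 136, 176), (20, 142, 226), (20, 140, 227), (20, 139, 227), (20, 140, 226), (20, 141, 221), (0, 143, 194)]
201 [(1, 181, 202), (21, 139, 229), (20, 141, 228), (20, 140, 227), (20, 140, 228), (20, 141, 225), (179, 137, 197)]
204 [(179, 103, 211), (20, 140, 227), (19, 107, 167), (19, 107, 167), (19, 129, 201), (20, 139, 227), (0, 136, 202)]
207 [(155, 13, 220), (20, 141, 228), (30, 5, 110), (10, 8, 100), (21, 76, 182), (20, 139, 229), (127, 10, 221)]
210 [(120, 9, 224), (2, 178, 200), (8, 10, 98), (15, 10, 100), (20, 99, 198), (4, 174, 207), (128, 5, 197)]
213 [(120, 8, 218), (0, 70, 192), (10, 8, 97), (10, 8, 99), (1, 144, 156), (0, 85, 193), (135, 3, 187)]
216 [(0, 1, 187), (120, 1, 187), (20, 8, 96), (20, 8, 99), (0, 2, 147), (150, 1, 186), (150, 1, 186)]
219 [(120, 1, 186), (120, 3, 186), (15, 5, 96), (20, 8, 98), (0, 4, 130), (135, 3, 186), (120, 1, 185)]
222 [(0, 0, 185), (0, 0, 185), (15, 11, 97), (20, 8, 98), (30, 2, 129), (120, 1, 185), (150, 1, 178)]
225 [(120, 1, 184), (165, 8, 68), (0, 12, 43), (0, 17, 44), (0, 22, 47), (150, 5, 111), (107, 25, 206)]
```

Request:
apply_moves([
  [1,[0.4,0,-0.1],0],
  [1,[0.8,0,-0.1],0],
  [1,[0.8,0,-0.1],0],
  [1,[0.8,0,-0.1],0],
])

```text
t: 21.48
eef_pos: [577.6, -221.1, 343.7]
tcp_rot: [-2.707, 1.571, 1.287]
ft_force: [-0.8, -0.0, 0.3]
opening: 0.19
```

```bash
python3 -c "
from fm import *
force(14)"
```

```text
t 22.175 pos [ 577.59 -221.08  343.71] F [ 0.12 -0.05 -0.4 ] sd [0.57 0.57 0.56]
```

Request:
apply_moves([
  [1,[0.1,0,0],0],
  [1,[0.2,0,0],0],
  [1,[0.3,0,0],0],
  [1,[0.3,0,0],0],
])

```text
t: 22.68
eef_pos: [577.6, -221.1, 340.6]
tcp_rot: [-1.626, 1.571, 2.368]
ft_force: [0.5, -0.3, -1.6]
opening: 0.19
```

```bash
python3 -c "
from fm import *
force(14)"
```

```text
t 23.375 pos [ 577.6  -221.08  340.71] F [ 0.03  0.09 -0.48] sd [0.37 0.28 0.55]
```

No contact at 340.7. I'll go down 1.5 mm.

Request:
apply_moves([
  [1,[0.05,0,0],0],
  [1,[0.15,0,0],0],
  [1,[0.15,0,0],0],
])

```text
t: 23.75
eef_pos: [577.6, -221.1, 339.1]
tcp_rot: [-1.783, 1.571, 2.211]
ft_force: [0.5, -0.5, -1.1]
opening: 0.189
```

```bash
python3 -c "
from fm import *
force(14)"
```

```text
t 24.45 pos [ 577.58 -221.07  339.21] F [-0.01  0.13 -0.37] sd [0.49 0.32 0.31]
```

Request:
apply_moves([
  [1,[0.05,0,0],0],
  [1,[0.15,0,0],0],
  [1,[0.15,0,0],0],
])

```text
t: 24.82
eef_pos: [577.6, -221.1, 337.7]
tcp_rot: [2.541, 1.571, 0.251]
ft_force: [0.4, -0.3, 0.4]
opening: 0.189
```

```bash
python3 -c "
from fm import *
force(14)"
```

```text
t 25.525 pos [ 577.58 -221.11  337.71] F [-0.15  0.03  0.37] sd [0.48 0.58 0.51]
```

Contact has begun near 338 mm (+0.8 N).

Request:
apply_moves([
  [1,[0.05,0,0],0],
  [1,[0.1,0,0],0],
  [1,[0.1,0,0],0],
])

```text
t: 25.9
eef_pos: [577.6, -221.1, 336.7]
tcp_rot: [-2.96, 1.571, 1.033]
ft_force: [-0.1, 1.2, 1.0]
opening: 0.192
```

```bash
python3 -c "
from fm import *
force(14)"
```

```text
t 26.6 pos [ 577.59 -221.1   336.73] F [ 0.09 -0.25  1.01] sd [0.44 0.68 0.47]
```

Request:
apply_moves([
  [1,[0.05,0,0],0],
  [1,[0.1,0,0],0],
  [1,[0.1,0,0],0],
])

```text
t: 26.98
eef_pos: [577.6, -221.1, 335.7]
tcp_rot: [2.774, 1.571, 0.485]
ft_force: [0.3, -0.2, 1.6]
opening: 0.188
```

```bash
python3 -c "
from fm import *
force(14)"
```

```text
t 27.675 pos [ 577.6  -221.1   335.71] F [0.07 0.05 1.78] sd [0.59 0.58 0.54]
```

Request:
apply_moves([
  [1,[0.05,0,0],0],
  [1,[0.1,0,0],0],
  [1,[0.15,0,0],0],
  [1,[0.2,0,0],0],
  [1,[0.2,0,0],0],
])

```text
t: 28.3
eef_pos: [577.6, -221.1, 333.7]
tcp_rot: [3.018, 1.571, 0.729]
ft_force: [1.0, -0.0, 3.1]
opening: 0.193
```

Run:
```python
from fm import *
c,s=force(20); T=toolR(s); np.savez("t11.npz",**c)
h=cv2.cvtColor(c["image"],cv2.COLOR_RGB2HSV)
b=mask(c,(12,80,90),(32,255,255),(255,170,305,235)); print("brass",b[0],b[1])
for y in range(190,224,3): print(y,[tuple(int(v) for v in h[y,x]) for x in(272,276,278,281,284,288)])
S=cams.read_camera("side"); D=cams.read_camera("scene")
for n,c,b in(("side",S,(240,130,360,200)),("scene",D,(230,100,360,180))):
    print(n,"lid top L,R predicted px",proj(c,[566,-89,174]),proj(c,[653,-143,174]))
    cv2.imwrite(f"pics/fin_{n}.png",c["image"][:,:,::-1])
d=cv2.absdiff(S["image"],load("t5_side")["image"]).max(2); k=d[150:180,280:318]; print("lid-area change vs t5",(d[140:175,300:318]>40).mean())
# bystanders: change against first scene picture
d=cv2.absdiff(D["image"],load("scene0")["image"]).max(2)>50; l=cv2.connectedComponentsWithStats(d.astype(np.uint8)*255)
print([(l[2][i]) for i in range(1,l[0]) if l[2][i,4]>25])
```

```text
t 29.3 pos [ 577.59 -221.09  333.73] F [-0.13 -0.16  2.86] sd [0.45 0.37 0.54]
brass [281.48 205.73] [273 198  18  18 186]
190 [(124, 8, 229), (120, 7, 230), (158, 15, 137), (174, 33, 78), (120, 11, 144), (124, 9, 227)]
193 [(171, 28, 184), (1, 170, 175), (0, 175, 202), (0, 176, 203), (0, 175, 201), (179, 115, 113)]
196 [(0, 177, 202), (1, 176, 204), (0, 178, 204), (0, 178, 204), (0, 175, 204), (0, 175, 202)]
199 [(1, 178, 202), (6, 157, 158), (17, 135, 144), (20, 142, 221), (17, 140, 166), (0, 176, 203)]
202 [(1, 176, 198), (21, 137, 230), (20, 140, 228), (20, 139, 228), (20, 140, 227), (18, 144, 209)]
205 [(7, 160, 178), (20, 136, 218), (15, 15, 102), (15, 15, 103), (19, 98, 158), (20, 139, 227)]
208 [(11, 159, 199), (20, 128, 222), (10, 8, 99), (15, 10, 102), (21, 49, 207), (20, 139, 228)]
211 [(2, 177, 207), (20, 138, 220), (15, 10, 99), (20, 8, 100), (19, 131, 201), (20, 140, 230)]
214 [(1, 182, 203), (20, 138, 221), (20, 8, 98), (15, 10, 100), (19, 117, 177), (1, 179, 204)]
217 [(179, 92, 182), (1, 174, 195), (10, 8, 98), (15, 10, 100), (1, 144, 158), (0, 180, 201)]
220 [(120, 
[... 302 characters left out ...]
e vs t5 0.6507936507936508
[array([  2,   0,  14,  25, 190], dtype=int32), array([47,  0,  7, 10, 29], dtype=int32), array([   0,    0,  105,  148, 8440], dtype=int32), array([ 205,    0,  131,   77, 5354], dtype=int32), array([289,   3,  31,  16, 105], dtype=int32), array([ 258,   76,   84,   89, 3019], dtype=int32), array([  44,  147,   28,   67, 1241], dtype=int32), array([ 26, 153,   6,  25,  50], dtype=int32), array([271, 159,  10,   6,  30], dtype=int32), array([ 15, 162,   9,  15,  51], dtype=int32), array([265, 168,  32,  15, 421], dtype=int32), array([265, 169,  39,  26, 300], dtype=int32), array([303, 189,  12,  32, 281], dtype=int32), array([  0, 232,  25,  10, 132], dtype=int32)]
```

Run:
```python
from fm import *
from cell import job
D=cv2.imread("pics/fin_scene.png").astype(int)[:,:,::-1]; A=load("t5_scene")["image"].astype(int); Z=load("scene0")["image"].astype(int)
for u in((275,135),(270,150),(290,150),(300,125),(305,140),(265,125)): print(u,"now",D[u[1],u[0]],"t5",A[u[1],u[0]],"start",Z[u[1],u[0]])
s=monitor.state(); print(s["t"],s["eef_pos"],s["opening"]); print(job.job_done())
```

```text
(275, 135) now [102 111 109] t5 [101 109 108] start [141 123  99]
(270, 150) now [ 96 106 105] t5 [ 97 107 105] start [131 123 130]
(290, 150) now [84 91 92] t5 [ 95 104 102] start [122 104  83]
(300, 125) now [109 113 113] t5 [100 109 108] start [137 118  96]
(305, 140) now [11 13  7] t5 [143 122  99] start [138 118  97]
(265, 125) now [82 81 81] t5 [88 98 96] start [133 116  93]
29.4 [ 577.58 -221.09  333.72] 0.18409217364156868
the job is handed in; nothing more can be done
None
```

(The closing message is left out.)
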